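Open the spring-latched loupe case and lay the loupe out on the tile

ROBOT

A 7-joint arm with a two-finger parallel gripper is mounted at the origin on a cart in front of the work surface, level with it; the furniture and walls round the work are solid. World frame = base frame: x ahead of the robot, y to its left, z up, the work surface at z = 0. Lengths are in m, angles in rad, forces in N, time in s.
With the tool pointing down it reaches from about 0.425 to 1.025 m from the base axis. Payload 3.6 kg.
Tool frame: the origin (TCP) lies at the very end of the fingers, on their centre line; the grasp point (between the pads) lies robot.pinch_z behind it (robot.pinch_z is the distance from the TCP to the grasp point, in m); z points along the fingers, y is the line along which they close (so a half turn about z gives the same grasp; the last joint's range is limited). The gripper opens to 85 mm and grips with 20 to 120 N. Pads are 22 mm wide; open, the fingers measure 114 mm over their backs; the gripper's body (76 mm by 85 mm) begins 54 mm behind the grasp point. The pads swing forward as they close: fully open they stand 13 mm farther back than shut.
Start: joints at [1.171, 0.591, 0.048, 1.609, -0.033, 0.943, -0.034], TCP at [0.218, -0.691, 0.231] pointing down, gripper open.
Joint ranges: [-2.69, 2.69], [-0.47, 2.24], [-1.27, 1.36], [0.19, 2.51], [-1.53, 4.68], [0.08, 2.07], [-3.09, 3.09]. Speed limits (rad/s): [2.57, 2.57, 3.14, 3.14, 3.14, 3.14, 3.14].

INTERFACE

Orientations are given as a unit quaternion [x, y, z, w].
In Python, from cell import robot gives the robot as it stands.
- The arm moves only by the tool step_arm, never from a script. Its argument "deltas" is a list of rows, each a list of 7 numbers: the shift along the tool's x, y, z in m, then the turn, a rotation vector about the tool's x, y, z in rad, then the finger opening in m, from 0 to 0.0854. In form: [[x, y, z, ax, ay, az, hand], ...]. A call has 1 to 5 rows; each row shifts and turns the commanded pose from where the row before left it, along the tool's axes as they then stand; what a row does not reach is not made up. A row lasts 1/10 s, in which the tool goes at most 50 mm and 8.59 degrees, less where a joint would pass 70% of its speed; a pose out of reach is approached as far as the arm can. A call is refused whole if a number of a shift passes 0.05 or a number of a turn 0.15, either way. A call with a gripper value outside its range is refused whole. The fingers move at their own pace and stop on an object; "force" is the grip in N (left out, the last holds). Time passes only in rows, so rows that do not move let the fingers close. It gives the time, the measured TCP pose, the force, the opening and the grip force at its end, in the units of the state.
- robot.sense(): the state, without advancing time (a new reading comes with each control period).
- robot.snapshot(name): name is "side" or "top"; returns the picture (480x640x3 uint8, red, green, blue); there is no depth.
- robot.camera_model(name): a dict with "fovy" (degrees; the focal length in pixels is half the picture's height over the tangent of half this angle, whatever the lens; pixels are square), "cx", "cy" (the principal point, pixels), "R" (3x3) and "t" (3): a world point X has camera coordinates R X + t. Camera axes: x right, y down, z forward; pixel columns grow to the right and rows downward; lengths in m; the calibration is good to about 2 mm. A picture is of the moment at which its call begins. camera_model takes no time and is no camera call.
- robot.hand_in(): hands the job in; it is judged then, once.
The state is a dict: "time_s": time; "joints": joint angles; "joint_velocities": joint speeds; "joint_efforts": joint torques, N m; "ee_pos": TCP position; "tool_rot": TCP orientation; "ft_force": force on the tool from outside, world axes, zero at the start; "wrist_torque": the same for the moment, N m; "finger_gap": opening from 0.0 (shut) to 1.0 (fully open); "grip_force": force on a finger pad.
Only numpy, scipy, OpenCV 4.12 (cv2) and the standard library are available. Lean on these libraries where they do the work, as an engineer would, in place of code of your own. Each camera call takes 0.05 s, during which the arm holds its last target. There are 200 camera calls.

TASK

Get the loupe out for an inspection: twist the case's spring-return latch knob clockwise fully to its stop so that the lid springs open, and let the knob go so that it springs back. Then lift the loupe out and lay it gently on its side in the middle of the white tile, leaving the case open and not disturbing the other things on the desk.

Things in the scene. Friction and masses are not known exactly. Their poses are not given: they have to be found in the camera images.
- case: Grey instrument case fixed to the desk, 212 mm deep (x), 160 mm wide (y), 62 mm high, 70 with the lid shut. Origin on the desk under its middle; x points to its back, y to its left, z up; its front is turned 54 to 74 degrees to the right. Its front (x -108 to -26 mm) is a blue panel sloping up to the back at 28 degrees whose normal, the knob's axis, is (-0.469, 0, 0.883) in the case's frame.
- bay_floor (a point): Middle of the inner floor of the case's bay (x -26 to 104 mm of the case, under the lid), 12 mm above the desk, axes as the case. Inside it is 118 mm (x) by 148 mm (y), walls 6 mm thick, 50 mm high. The loupe lies in it along x, amid y, on a low rubber cradle (27 mm wide, 6 mm high), with 55 mm clear on either side.
- knob_grip (a point): Point to grip on the axis of the black bar-shaped knob, 34 mm off the sloping panel. The bar is 66 mm long, 18 mm thick and reaches from 15 to 45 mm off the panel. At rest it lies up the slope (ends to the case's front and back), so fingers close along the case's y. Its z axis is the knob's axis, out of the panel, leaning 28 degrees from vertical to the case's front; it turns with the knob.
- knob (a joint): Turn of the latch knob (rad): 0 at rest, grows clockwise as one looks down on the panel; hard stop at 1.2. A spring turns it back to 0 when let go (0.07 N m at rest, 0.22 N m at the stop). It draws the latch bolt; from about 1.0 the lid is free.
- lid (a joint): Opening of the case's black-framed, clear-windowed lid (rad): 0 shut, 1.75 fully open, a little past upright. Latched until the knob is turned; then a damped spring opens it by itself in about 2 s and it stays open. Its hinge runs along y on the case's back edge (x +104 mm, 62 mm high); the lid is 132 mm long, so that open it stands 195 mm above the desk.
- loupe_center (a point): Centre of the loupe: a black round body 74 mm long and 38 mm across, 0.11 kg, lying on its side along its own x axis. In the case this centre is 37 mm above the desk. Grip it across its 38 mm, midway along.
- tile_top (a point): Middle of the top face of the off-white ceramic tile, 118 mm (x) by 104 mm (y), 6 mm thick, fixed to the desk. Lying on it, the loupe has its centre 19 mm above this point.
- flux_jar: Bystander: small jar with a green lid, 41 mm across, 29 mm high, behind the tile. Origin at the centre of its underside.
- marker_0: Bystander: white marker pen with black cap, 130 mm long, 12 mm high, lying in front of the tile. Origin at the middle of its underside.
- solder_spool: Bystander: solder reel with green and blue flanges, 60 mm across, 43 mm high, standing behind the tile. Origin at the centre of its underside.

How it is judged:
On the way, in this order (a step that is already met when the one before it is completed fails the run):
1. the knob is turned to its stop (value of joint knob above 1.08 rad), for 0.15 s.
2. the knob is let go and back at rest, and the lid has sprung open (value of joint knob below 0.12 rad and contact force between the fingers and knob below 0.1 N and value of joint lid above 1.4 rad), for 0.2 s.
3. the loupe is lifted out of the case (height (world z) of loupe_center above 0.08 m), for 0.1 s.
At the end, for the whole second after the job is handed in: The loupe lies at rest on its side on the tile, its centre within 35 mm of the tile's middle; the knob is back within 0.12 rad of rest and the lid is open by more than 1.4 rad (horizontal distance between loupe_center and tile_top below 0.035 m and z of loupe_center in the frame of tile_top between 0.012 and 0.026 m and angle between loupe_center's own x axis and vertical between 1.4 and 1.74 rad and linear speed of loupe below 0.02 m/s and value of joint knob below 0.12 rad and value of joint lid above 1.4 rad); the robot touches nothing.
It fails at once if the loupe falls freely (faster than 0.8 m/s out of the fingers, a drop of over 30 mm) (linear speed of loupe above 0.8 m/s and contact force between the fingers and loupe below 0.1 N).
It fails at once if a bystander is pushed more than 40 mm (distance of any of flux_jar, marker_0, solder_spool from where it was at the start of the episode above 0.04 m).
It also fails if it takes over 46 s, if anything falls off the work surface, if the arm or the gripper's body presses on something with over 40 N, if the wrist force passes 120 N, or if a joint passes its speed limit or range.

## Working session

There is one attempt and no reset: what is moved stays moved. The work goes in short steps, Python scripts to look and compute and a tool call to move; the robot and the scene stay as the last step left them, time stands still between calls to the robot, and variables do not carry over. Pictures are saved under pics/ and viewed, at most 10 in all, crops included, and the job is handed in when it is done.

Besides the shell and the picture viewer there is one more tool, called after "Emit:" in YAML: its name, and indented under it one key for each argument. step_arm: Moves the arm, as the interface text tells. Its arguments: {"type":"object","properties":{"deltas":{"type":"array","items":{"type":"array","items":{"type":"number"}}},"force":{"type":"number"}},"required":["deltas"]}

```bash
mkdir -p pics; python3 - <<'E'
from cell import robot
import cv2
for n in("side","top"):
    cv2.imwrite(f"pics/{n}0.png",robot.snapshot(n)[:,:,::-1]); print(n,robot.camera_model(n))
print(robot.sense(),robot.pinch_z)
E
```

```text
side {'fovy': 52.40252700187299, 'cx': 321.6831776068821, 'cy': 238.00225251721102, 'R': array([[-0.96543827, -0.26048766, -0.00866701],
       [-0.1147072 ,  0.45452607, -0.88331665],
       [ 0.23403247, -0.85179354, -0.46869668]]), 't': array([0.50811111, 0.24259219, 0.53166107])}
top {'fovy': 45.88845463537069, 'cx': 326.27133097865715, 'cy': 238.65820247560947, 'R': array([[ 2.80635474e-04, -9.99959216e-01, -9.02707186e-03],
       [-9.93946631e-01,  7.12821540e-04, -1.09861666e-01],
       [ 1.09863620e-01,  9.00325875e-03, -9.93905894e-01]]), 't': array([-0.22964162,  0.62712427,  1.043988  ])}
{'time_s': 0.1, 'joints': array([ 1.17151778,  0.59202909,  0.04831908,  1.60969531, -0.03330538,
        0.94268088, -0.03370332]), 'joint_velocities': array([-0.0013317 , -0.001249  , -0.00060267, -0.00485739,  0.00093594,
        0.0001478 , -0.00057366]), 'joint_efforts': array([ 4.38395538e-03, -5.50000799e+01,  1.55316632e+00, -1.98823106e+01,
        9.74353112e-03,  3.83157574e-03,  6.49382841e-06]), 'ee_pos': array([ 0.2180302 , -0.69066344,  0.2302539 ]), 'tool_rot': array([ 9.88330002e-01,  1.52324655e-01, -2.10505778e-04, -9.81416664e-04]), 'ft_force': array([ 0.14251829, -0.36979164, -0.35391713]), 'wrist_torque': array([-0.00763534, -0.02321816, -0.04881854]), 'grip_force': 0.0, 'finger_gap': 0.997225289100821} 0.0187
```

View pics/side0.png

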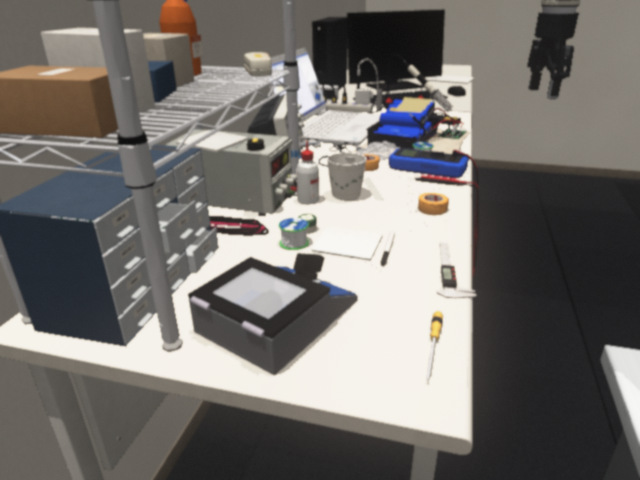

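View pics/top0.png

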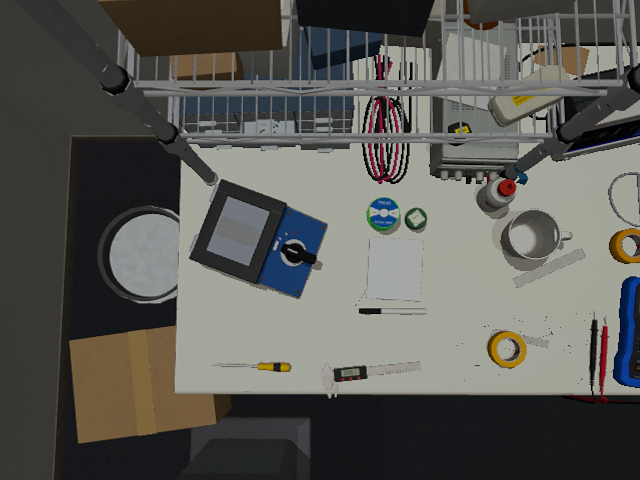

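The side view shows the case at about (270,310), its knob at (308,265) and the tile at (347,244). The top view shows the case around (258,240), knob at (294,252), tile (395,268), spool (383,213), jar (416,218) and marker (392,311). Next I'll zoom in for the corners.

```bash
python3 - <<'E'
import cv2,numpy as np
t=cv2.imread("pics/top0.png")[165:325,180:440]; s=cv2.imread("pics/side0.png")[215:375,180:400]
cv2.imwrite("pics/topc.png",cv2.resize(t,None,fx=3,fy=3,interpolation=cv2.INTER_CUBIC))
cv2.imwrite("pics/sidec.png",cv2.resize(s,None,fx=3.5,fy=3.5,interpolation=cv2.INTER_CUBIC))
E
```

```text
(no output)
```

View pics/topc.png

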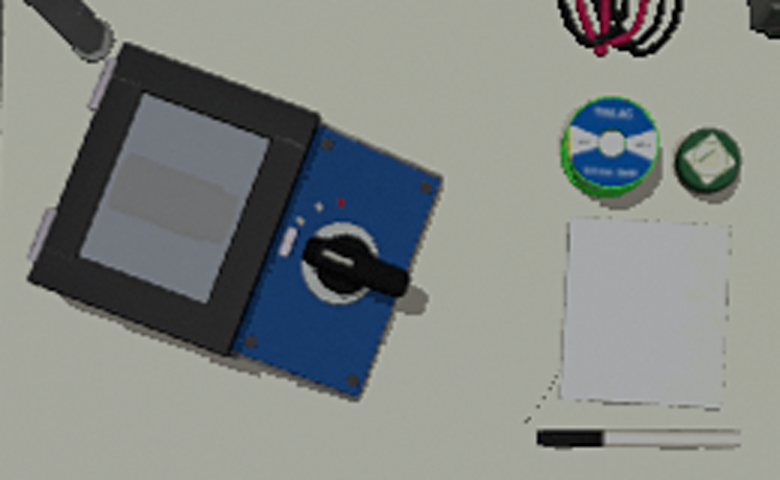

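View pics/sidec.png

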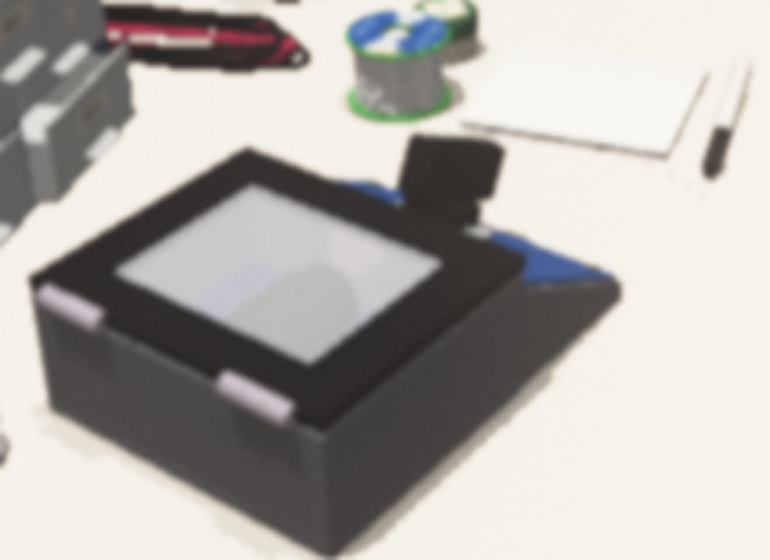

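```bash
cat > h.py <<'E'
import numpy as np, json
from cell import robot
from scipy.optimize import least_squares
from scipy.spatial.transform import Rotation as Ro
def proj(n,X):
    m=robot.camera_model(n); c=np.atleast_2d(X)@m["R"].T+m["t"]; f=240/np.tan(np.radians(m["fovy"]/2))
    return c[:,:2]/c[:,2:]*f+[m["cx"],m["cy"]]
def planar(obs,p0):
    """obs: (camera, local point, pixel); fits x,y,yaw"""
    def world(p,L): return Ro.from_euler("z",p[2]).apply(L)+[p[0],p[1],0]
    def res(p): return np.concatenate([(proj(n,world(p,L))-q).ravel() for n,L,q in obs])
    s=least_squares(res,p0); return s.x, s.fun.reshape(-1,2)
def plan(wps,turn=0.14,step=0.048):
    """waypoints (pos, Rotation): print rounded tool-frame rows from the present pose"""
    s=robot.sense(); p=s["ee_pos"]; R=Ro.from_quat(s["tool_rot"])
    for P,Q in wps:
        n=max(1,int(np.ceil(max(np.linalg.norm(P-p)/step,(R.inv()*Q).magnitude()/turn))))
        for k in range(n,0,-1):
            d=np.round(R.inv().apply((P-p)/k),4); w=np.round((R.inv()*Q).as_rotvec()/k,3)
            print([*d.tolist(),*w.tolist()]); p=p+R.apply(d); R=R*Ro.from_rotvec(w)
        print("--")
E
python3 - <<'E'
from h import *
T=lambda a,b:np.array([(a+.5)/3-.5+180,(b+.5)/3-.5+165]); S=lambda a,b:np.array([a/3.5+180,b/3.5+215])
obs=[("top",[.104,-.08,.07],T(122,43)),("top",[.104,.08,.07],T(28,281)),("top",[-.028,-.08,.07],T(320,115)),("top",[-.028,.08,.07],T(230,356)),
("top",[-.108,-.08,.0184],T(443,178)),("top",[-.108,.08,.0184],T(360,401)),
("side",[.104,-.08,.07],S(30,280)),("side",[.104,.08,.07],S(318,430)),("side",[-.028,.08,.07],S(525,265)),("side",[-.028,-.08,.07],S(248,148)),("side",[.104,.08,0],S(333,558))]
c,r=planar(obs,[.5,.2,1.1]); print("case",c,np.degrees(c[2])); print(r.round(1).tolist())
t,r=planar([("top",[sx*.059,sy*.052,.006],T(*q)) for sx,sy,q in [(1,1,(569,222)),(1,-1,(730,228)),(-1,-1,(721,408)),(-1,1,(562,398))]],[.45,-.1,0]); print("tile",t,r.round(1).tolist())
C=Ro.from_euler("z",c[2]); o=np.array([c[0],c[1],0]); a=np.array([-.469,0,.883])
for s in (-.075,-.067,-.06):
    b=np.array([s,0,.062+(s+.026)*np.tan(np.radians(28))])
    for off in (0,.045): print(s,off,proj("top",C.apply(b+off*a)+o)[0],proj("side",C.apply(b+off*a)+o)[0])
print("ring top",T(340,263), "bar ends top",T(312,248),T(405,284),"bar side corners",S(410,137),S(503,147),S(495,190),S(402,185))
json.dump(dict(case=c.tolist(),tile=t.tolist()),open("pose.json","w"))
E
```

```text
case [ 0.62384005 -0.10327868  1.21230211] 69.45979413973744
[[0.5, -0.2], [-0.4, 0.8], [0.7, 0.3], [-0.7, 1.2], [0.4, -1.9], [-1.4, 1.7], [-1.7, -0.6], [0.7, -2.1], [0.9, -2.8], [-0.8, -0.8], [-0.6, 2.8]]
tile [ 0.57064906 -0.36224566 -0.05470294] [[0.1, -1.2], [-0.2, -0.3], [0.6, 0.6], [-0.5, 0.9]]
-0.075 0 [296.50878945 254.06598021] [307.1712115  276.55700284]
-0.075 0.045 [306.00101204 256.30820547] [314.40398905 250.33526442]
-0.067 0 [292.40678801 252.39607908] [304.14705436 276.51762665]
-0.067 0.045 [301.7730356  254.58094303] [311.43692115 250.0399308 ]
-0.06 0 [288.79319882 250.92500776] [301.45232098 276.48253974]
-0.06 0.045 [298.04747971 253.05893531] [308.79284415 249.77674678]
ring top [293.         252.33333333] bar ends top [283.66666667 247.33333333] [314.66666667 259.33333333] bar side corners [297.14285714 254.14285714] [323.71428571 257.        ] [321.42857143 269.28571429] [294.85714286 267.85714286]
```

```bash
cat >> h.py <<'E'
try:
    J=json.load(open("pose.json")); c=J["case"]; C=Ro.from_euler("z",c[2]); o=np.array([c[0],c[1],0])
    z=np.array([.469,0,-.883]); z/=np.linalg.norm(z); y=np.array([0,-1.,0])
    KR=C*Ro.from_matrix(np.stack([np.cross(y,z),y,z],1)); kg=C.apply([-.083,0,.0702])+o; kz=KR.apply([0,0,1])
    ktcp=kg+kz*(robot.pinch_z-.001)
except FileNotFoundError: pass
E
python3 - <<'E'
from h import *
R0=Ro.from_quat(robot.sense()["tool_rot"]); print(kg,kz)
plan([(np.array([.43,-.47,.29]),R0),(ktcp-.1*kz,KR)])
E
```

```text
[ 0.59471829 -0.18100206  0.0702    ] [ 0.16458429  0.43926077 -0.88315457]
[0.0384, -0.021, -0.0085, 0.0, 0.0, 0.0]
[0.0384, -0.021, -0.0085, 0.0, 0.0, 0.0]
[0.0384, -0.0209, -0.0085, 0.0, 0.0, 0.0]
[0.0383, -0.021, -0.0085, 0.0, 0.0, 0.0]
[0.0384, -0.0209, -0.0085, 0.0, 0.0, 0.0]
[0.0383, -0.021, -0.0085, 0.0, 0.0, 0.0]
[0.0384, -0.0209, -0.0085, 0.0, 0.0, 0.0]
--
[0.0275, -0.0244, 0.0184, 0.027, 0.057, -0.111]
[0.0289, -0.0208, 0.0207, 0.027, 0.057, -0.111]
[0.0298, -0.0169, 0.0228, 0.028, 0.057, -0.111]
[0.0301, -0.0129, 0.025, 0.028, 0.057, -0.111]
[0.0298, -0.0088, 0.027, 0.027, 0.056, -0.111]
[0.029, -0.0048, 0.0288, 0.028, 0.057, -0.111]
[0.0276, -0.0009, 0.0305, 0.027, 0.056, -0.111]
[0.0257, 0.003, 0.032, 0.028, 0.057, -0.111]
--
```

Emit:
step_arm:
  deltas:
    - [0.038, -0.021, -0.0085, 0, 0, 0, 0.06]
    - [0.038, -0.021, -0.0085, 0, 0, 0, 0.06]
    - [0.038, -0.021, -0.0085, 0, 0, 0, 0.06]
    - [0.038, -0.021, -0.0085, 0, 0, 0, 0.06]
    - [0.038, -0.021, -0.0085, 0, 0, 0, 0.06]
  force: 60

```text
time_s: 0.6
ee_pos: [0.3687, -0.5323, 0.2736]
tool_rot: [0.988, 0.152, -0.0, -0.0]
ft_force: [1.2, -0.7, -0.7]
finger_gap: 0.7
grip_force: 0.0
```

Emit:
step_arm:
  deltas:
    - [0.038, -0.021, -0.0085, 0, 0, 0, 0.06]
    - [0.038, -0.021, -0.0085, 0, 0, 0, 0.06]
    - [0.0275, -0.0245, 0.0185, 0.027, 0.057, -0.111, 0.06]
    - [0.029, -0.021, 0.0205, 0.027, 0.057, -0.111, 0.06]
    - [0.03, -0.017, 0.023, 0.028, 0.057, -0.111, 0.06]

```text
time_s: 1.1
ee_pos: [0.4851, -0.3739, 0.2351]
tool_rot: [0.944, 0.316, 0.079, -0.054]
ft_force: [-0.1, -0.6, -0.2]
finger_gap: 0.703
grip_force: 0.0
```

Emit:
step_arm:
  deltas:
    - [0.03, -0.013, 0.025, 0.028, 0.057, -0.111, 0.06]
    - [0.03, -0.009, 0.027, 0.027, 0.056, -0.111, 0.06]
    - [0.029, -0.005, 0.029, 0.028, 0.057, -0.111, 0.06]
    - [0.0275, -0.001, 0.0305, 0.027, 0.056, -0.111, 0.06]
    - [0.0255, 0.003, 0.032, 0.028, 0.057, -0.111, 0.06]

```text
time_s: 1.6
ee_pos: [0.5785, -0.2168, 0.1422]
tool_rot: [0.796, 0.554, 0.199, -0.138]
ft_force: [0.5, 0.1, 0.0]
finger_gap: 0.705
grip_force: 0.0
```

```bash
python3 - <<'E'
from h import *
import cv2
a,b=robot.snapshot("side"),robot.snapshot("top")
a=cv2.resize(a[190:350,180:400],None,fx=2.5,fy=2.5); b=cv2.resize(b[150:310,180:340],None,fx=2.5,fy=2.5)
cv2.imwrite("pics/p1.png",np.hstack([a[:, :400],b])[:,:,::-1])
s=robot.sense(); print(s["time_s"],s["joints"].round(2),s["ee_pos"],ktcp-.1*kz,s["ft_force"].round(1))
plan([(ktcp-.04*kz,KR),(ktcp,KR)])
E
```

```text
1.7 [ 0.87  0.69 -0.52  1.89 -0.27  0.7   0.3 ] [ 0.57833441 -0.21279862  0.14003166] [ 0.58117301 -0.21715322  0.14288362] [0.3 0.8 0.4]
[-0.0008, 0.0023, 0.028, -0.003, -0.003, 0.002]
[-0.0008, 0.0022, 0.028, -0.004, -0.002, 0.002]
--
[-0.0, -0.0, 0.04, 0.0, -0.0, -0.0]
--
```

View pics/p1.png

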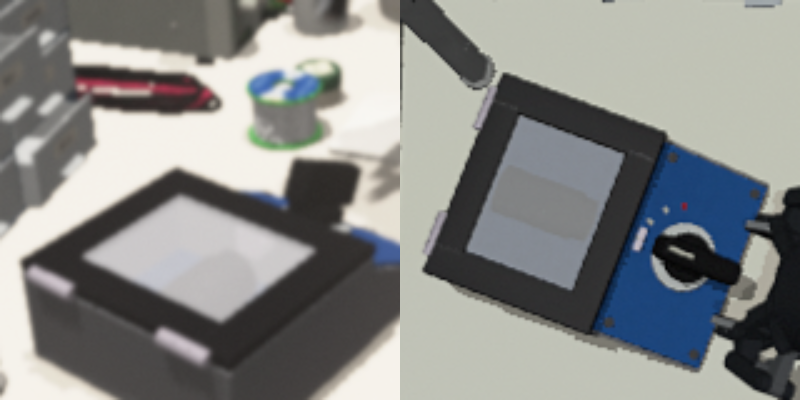

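The fingers straddle the bar symmetrically: tips at about (760,225) and (725,325), with the bar's end at (740,270). I'll go in.

Emit:
step_arm:
  deltas:
    - [-0.001, 0.002, 0.028, -0.003, -0.003, 0.002, 0.06]
    - [-0.001, 0.002, 0.028, -0.003, -0.003, 0.002, 0.06]
    - [0, 0, 0.02, 0, 0, 0, 0.06]
    - [0, 0, 0.02, 0, 0, 0, 0.06]
    - [0, 0, 0, 0, 0, 0, 0.06]

```text
time_s: 2.2
ee_pos: [0.5961, -0.1777, 0.0552]
tool_rot: [0.8, 0.551, 0.196, -0.135]
ft_force: [-0.2, -0.2, -0.1]
finger_gap: 0.702
grip_force: 0.0
```

```bash
python3 - <<'E'
from h import *
s=robot.sense(); print(s["ft_force"].round(1),KR.inv().apply(s["ee_pos"]-ktcp),(KR.inv()*Ro.from_quat(s["tool_rot"])).as_rotvec())
E
```

```text
[-0.2 -0.2 -0.1] [-3.87608873e-03  8.99064931e-05 -2.74663835e-03] [-0.00218891 -0.0065932   0.00449408]
```

Emit:
step_arm:
  deltas:
    - [0, 0, 0, 0, 0, 0, 0.0]
    - [0, 0, 0, 0, 0, 0, 0.0]
    - [0, 0, 0, 0, 0, 0, 0.0]
    - [0, 0, 0, 0, 0, 0, 0.0]
  force: 40

```text
time_s: 2.6
ee_pos: [0.5968, -0.18, 0.0582]
tool_rot: [0.8, 0.551, 0.197, -0.133]
ft_force: [-3.9, -1.0, 5.5]
finger_gap: 0.202
grip_force: 40.3
```

```bash
python3 - <<'E'
from h import *
s=robot.sense(); print(s["ft_force"].round(1),KR.inv().apply(s["ee_pos"]-ktcp),(KR.inv()*Ro.from_quat(s["tool_rot"])).as_rotvec())
E
```

```text
[-3.9 -1.   5.5] [-0.0041691   0.00163209 -0.00631801] [-0.00635536 -0.00778008  0.00358273]
```

Emit:
step_arm:
  deltas:
    - [0, -0.0005, 0, 0, 0, 0.14, 0]
    - [0, -0.0005, 0, 0, 0, 0.14, 0]
    - [0, -0.0005, 0, 0, 0, 0.14, 0]
    - [0, -0.0005, 0, 0, 0, 0.14, 0]
    - [0, -0.0005, 0, 0, 0, 0.14, 0]
  force: 60

```text
time_s: 3.1
ee_pos: [0.5962, -0.1796, 0.0584]
tool_rot: [0.941, 0.241, 0.14, -0.192]
ft_force: [-0.9, -1.3, 1.4]
finger_gap: 0.192
grip_force: 62.0
```

```bash
python3 - <<'E'
from h import *
s=robot.sense(); print(s["joints"].round(2),s["ft_force"].round(1),s["wrist_torque"].round(2),s["wrist_torque"]@kz,KR.inv().apply(s["ee_pos"]-ktcp),(KR.inv()*Ro.from_quat(s["tool_rot"])).as_rotvec())
E
```

```text
[ 0.67  0.77 -0.32  1.94 -0.51  0.55 -0.19] [-0.9 -1.3  1.4] [-0.71  0.29  0.28] -0.23740860242797027 [-0.00387659  0.00084551 -0.00644943] [-0.01249522 -0.00485723  0.70820276]
```

Turning well; on to the stop.

Emit:
step_arm:
  deltas:
    - [0, -0.0005, 0, 0, 0, 0.14, 0]
    - [0, -0.0005, 0, 0, 0, 0.14, 0]
    - [0, -0.0005, 0, 0, 0, 0.14, 0]
    - [0, -0.0005, 0, 0, 0, 0.1, 0]
    - [0, 0, 0, 0, 0, 0, 0]

```text
time_s: 3.6
ee_pos: [0.596, -0.179, 0.0587]
tool_rot: [0.972, -0.005, 0.087, -0.219]
ft_force: [-1.5, -4.4, 0.1]
finger_gap: 0.188
grip_force: 62.4
```

```bash
python3 - <<'E'
from h import *
s=robot.sense(); print(s["joints"].round(2),s["ft_force"].round(1),s["wrist_torque"].round(2),s["wrist_torque"]@kz,KR.inv().apply(s["ee_pos"]-ktcp),(KR.inv()*Ro.from_quat(s["tool_rot"])).as_rotvec())
E
```

```text
[ 0.57  0.75 -0.18  1.94 -0.67  0.59 -0.56] [-1.5 -4.4  0.1] [-1.24  0.14  0.5 ] -0.5866706649809883 [-0.00337787  0.00046594 -0.00645006] [-0.01691584 -0.00326056  1.22017703]
```

Emit:
step_arm:
  deltas:
    - [0, 0, 0, 0, 0, 0.05, 0]
    - [0, 0, 0, 0, 0, 0, 0]
    - [0, 0, 0, 0, 0, 0, 0]
    - [0, 0, 0, 0, 0, 0, 0]

```text
time_s: 4.0
ee_pos: [0.596, -0.1791, 0.0586]
tool_rot: [0.971, -0.026, 0.082, -0.221]
ft_force: [-0.2, -5.9, 0.2]
finger_gap: 0.195
grip_force: 67.7
```

```bash
python3 - <<'E'
from h import *
import cv2
a,b=robot.snapshot("side"),robot.snapshot("top")
a=cv2.resize(a[130:350,180:400],None,fx=1.8,fy=1.8); b=cv2.resize(b[130:350,160:380],None,fx=1.8,fy=1.8)
cv2.imwrite("pics/p2.png",np.hstack([a,b])[:,:,::-1])
s=robot.sense(); print(s["time_s"],s["ft_force"].round(1),s["wrist_torque"]@kz,KR.inv().apply(s["ee_pos"]-ktcp),(KR.inv()*Ro.from_quat(s["tool_rot"])).as_rotvec())
E
```

```text
4.1 [-1.  -4.8  1. ] -1.567980221148331 [-0.00339467  0.00049664 -0.00643131] [-0.01672512 -0.00309129  1.26345456]
```

View pics/p2.png

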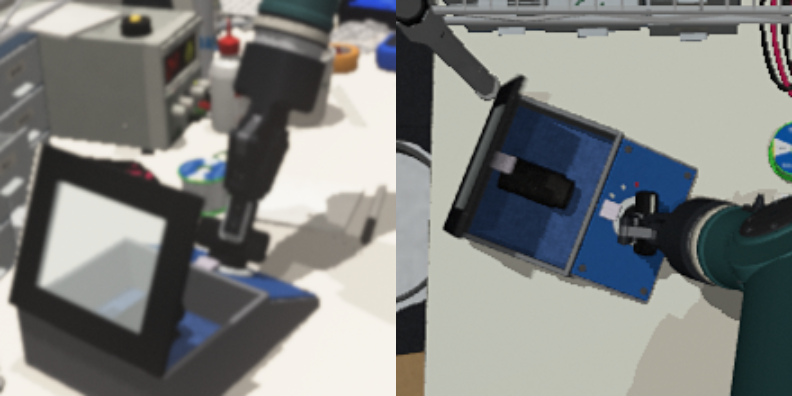

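The lid is swinging open, and the 1.57 N m of torque shows the knob is at its stop. I'll turn the knob back with the spring, then release.

Emit:
step_arm:
  deltas:
    - [0, 0.0005, 0, 0, 0, -0.14, 0]
    - [0, 0.0005, 0, 0, 0, -0.14, 0]
    - [0, 0.0005, 0, 0, 0, -0.14, 0]
    - [0, 0.0005, 0, 0, 0, -0.14, 0]
    - [0, 0.0005, 0, 0, 0, -0.14, 0]

```text
time_s: 4.6
ee_pos: [0.5962, -0.1797, 0.0584]
tool_rot: [0.921, 0.307, 0.154, -0.182]
ft_force: [-1.3, -2.1, 4.3]
finger_gap: 0.198
grip_force: 62.4
```

Emit:
step_arm:
  deltas:
    - [0, 0.0005, 0, 0, 0, -0.14, 0]
    - [0, 0.0005, 0, 0, 0, -0.14, 0]
    - [0, 0.0005, 0, 0, 0, -0.14, 0]
    - [0, 0.0005, 0, 0, 0, -0.12, 0]
    - [0, 0, 0, 0, 0, 0, 0]

```text
time_s: 5.1
ee_pos: [0.5968, -0.1801, 0.0582]
tool_rot: [0.807, 0.54, 0.196, -0.136]
ft_force: [-3.6, -2.5, 6.5]
finger_gap: 0.19
grip_force: 62.9
```

Emit:
step_arm:
  deltas:
    - [0, 0, 0, 0, 0, 0, 0.06]
    - [0, 0, 0, 0, 0, 0, 0.06]
    - [0, 0, 0, 0, 0, 0, 0.06]
    - [0, 0, -0.02, 0, 0, 0, 0.06]
    - [0, 0, -0.04, 0, 0, 0, 0.06]

```text
time_s: 5.6
ee_pos: [0.5854, -0.2023, 0.1084]
tool_rot: [0.807, 0.54, 0.195, -0.14]
ft_force: [-0.9, -0.5, 0.3]
finger_gap: 0.702
grip_force: 0.0
```

Emit:
step_arm:
  deltas:
    - [0, 0, -0.04, 0, 0, 0, 0.06]
    - [0, 0, -0.04, 0, 0, 0, 0.06]
    - [0, 0, -0.02, 0, 0, 0, 0.06]
    - [0, 0, 0, 0, 0, 0, 0.07]

```text
time_s: 6.0
ee_pos: [0.5716, -0.2511, 0.2015]
tool_rot: [0.808, 0.539, 0.196, -0.133]
ft_force: [0.3, 0.1, -0.8]
finger_gap: 0.817
grip_force: 0.0
```

```bash
python3 - <<'E'
from h import *
import cv2
a,b=robot.snapshot("side"),robot.snapshot("top"); cv2.imwrite("pics/topL.png",b[:,:,::-1])
a=cv2.resize(a[150:350,180:330],None,fx=2,fy=2); b=cv2.resize(b[160:310,180:300],None,fx=4,fy=4,interpolation=cv2.INTER_CUBIC)
a=np.vstack([a,np.zeros((200,300,3),np.uint8)])
cv2.imwrite("pics/p3.png",np.hstack([a,b])[:,:,::-1])
s=robot.sense(); print(s["time_s"],s["joints"].round(2),s["ee_pos"],s["ft_force"].round(1))
L=C.apply([.039,0,.037])+o; print("loupe",L,proj("top",L),[proj("top",C.apply([.039+d,0,.056])+o) for d in(-.037,.037)])
y=np.array([0,-1.,0]);zz=np.array([0,0,-1.]);LR=C*Ro.from_matrix(np.stack([np.cross(y,zz),y,zz],1))
print(LR.as_quat()); plan([(L+[0,0,.12],LR),(L+[0,0,-.017],LR)])
E
```

```text
6.1 [ 0.9   0.61 -0.49  1.84 -0.28  0.83  0.29] [ 0.56998775 -0.24789345  0.19851245] [ 0.4 -0.1  0.6]
loupe [ 0.63752377 -0.06675806  0.037     ] [[240.41786362 233.04870228]] [array([[257.24742947, 238.7325711 ]]), array([[220.39953171, 224.94963059]])]
[0.82184688 0.56970844 0.         0.        ]
[0.0304, -0.0012, 0.0253, -0.0, -0.096, -0.007]
[0.0327, -0.001, 0.0222, -0.0, -0.096, -0.007]
[0.0347, -0.0008, 0.019, -0.0, -0.096, -0.007]
[0.0363, -0.0005, 0.0156, -0.001, -0.097, -0.006]
[0.0377, -0.0004, 0.0119, -0.0, -0.096, -0.007]
--
[-0.0, 0.0, 0.0457, -0.0, -0.0, 0.0]
[-0.0, 0.0, 0.0457, -0.0, -0.0, 0.0]
[-0.0001, 0.0001, 0.0456, -0.0, -0.0, 0.0]
--
```

View pics/p3.png

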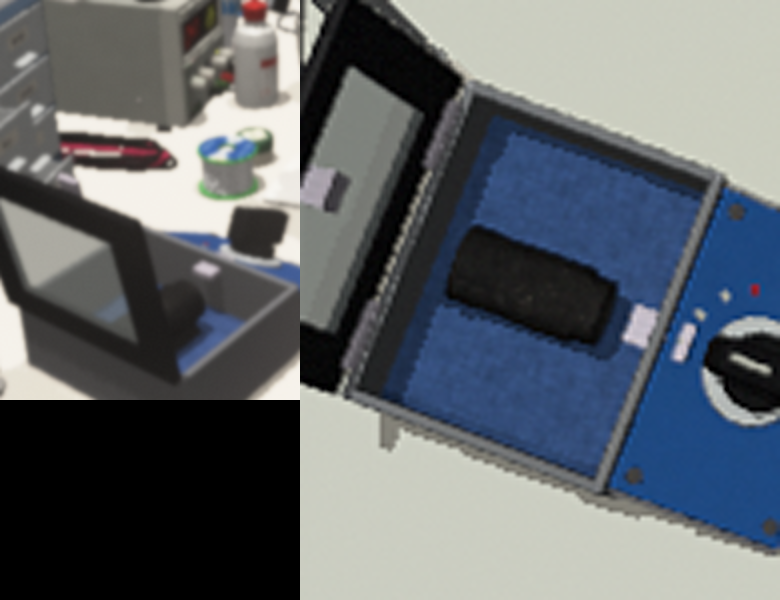

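The lid stands open, and the knob is back at rest. The loupe is at about (531,285) in the crop, i.e. top pixel (237.8,231.3), within 2 mm of the expected position.

Emit:
step_arm:
  deltas:
    - [0.0305, -0.001, 0.0255, 0, -0.096, -0.007, 0.07]
    - [0.0325, -0.001, 0.022, 0, -0.096, -0.007, 0.07]
    - [0.0345, -0.001, 0.019, 0, -0.096, -0.007, 0.07]
    - [0.0365, -0.0005, 0.0155, 0, -0.096, -0.007, 0.07]
    - [0.0375, -0.0005, 0.012, 0, -0.096, -0.007, 0.07]

```text
time_s: 6.6
ee_pos: [0.6368, -0.0647, 0.1553]
tool_rot: [0.821, 0.571, -0.002, -0.0]
ft_force: [0.7, -0.0, -0.9]
finger_gap: 0.82
grip_force: 0.0
```

Emit:
step_arm:
  deltas:
    - [0, 0, 0, 0, 0, 0, 0.07]
    - [0, 0, 0, 0, 0, 0, 0.07]

```text
time_s: 6.8
ee_pos: [0.637, -0.0599, 0.155]
tool_rot: [0.818, 0.575, -0.001, -0.003]
ft_force: [-0.9, -0.9, 0.4]
finger_gap: 0.816
grip_force: 0.0
```

```bash
cat >> h.py <<'E'
L=C.apply([.0395,0,.037])+o
y=np.array([0,-1.,0]);zz=np.array([0,0,-1.]);LR=C*Ro.from_matrix(np.stack([np.cross(y,zz),y,zz],1))
E
python3 - <<'E'
from h import *
s=robot.sense(); print(s["joints"].round(2),s["ee_pos"],L,s["ft_force"].round(1)); plan([(L+[0,0,-.016],LR)])
E
```

```text
[ 0.12  0.58 -0.14  1.86  0.11  0.72 -0.42] [ 0.63695383 -0.0598835   0.15497315] [ 0.63769921 -0.06628984  0.037     ] [-0.9 -0.9  0.4]
[-0.002, 0.0012, 0.0446, -0.002, -0.001, 0.004]
[-0.002, 0.0011, 0.0447, -0.002, -0.001, 0.004]
[-0.002, 0.0011, 0.0447, -0.001, -0.001, 0.005]
--
```

Emit:
step_arm:
  deltas:
    - [-0.002, 0.001, 0.04, -0.002, -0.001, 0.004, 0.07]
    - [-0.002, 0.001, 0.04, -0.002, -0.001, 0.004, 0.07]
    - [-0.002, 0.001, 0.034, -0.001, -0.001, 0.005, 0.07]
    - [0, 0, 0.018, 0, 0, 0, 0.07]
    - [0, 0, 0, 0, 0, 0, 0.07]

```text
time_s: 7.3
ee_pos: [0.634, -0.0767, 0.021]
tool_rot: [0.826, 0.563, -0.003, -0.0]
ft_force: [0.3, 0.4, -0.4]
finger_gap: 0.822
grip_force: 0.0
```

Emit:
step_arm:
  deltas:
    - [0, 0, 0, 0, 0, 0, 0.0]
    - [0, 0, 0, 0, 0, 0, 0.0]
    - [0, 0, 0, 0, 0, 0, 0.0]
    - [0, 0, 0, 0, 0, 0, 0.0]
  force: 30

```text
time_s: 7.7
ee_pos: [0.6393, -0.0745, 0.0265]
tool_rot: [0.825, 0.565, 0.001, 0.003]
ft_force: [-0.0, -0.6, 2.4]
finger_gap: 0.44
grip_force: 31.0
```

Emit:
step_arm:
  deltas:
    - [0, 0, -0.01, 0, 0, 0, 0]
    - [0, 0, -0.01, 0, 0, 0, 0]
    - [0, 0, -0.02, 0, 0, 0, 0]
    - [0, 0, -0.02, 0, 0, 0, 0]
  force: 45

```text
time_s: 8.1
ee_pos: [0.638, -0.0738, 0.0863]
tool_rot: [0.825, 0.565, 0.0, 0.002]
ft_force: [-0.4, -0.3, -1.3]
finger_gap: 0.436
grip_force: 45.2
```

Emit:
step_arm:
  deltas:
    - [0, 0, -0.03, 0, 0, 0, 0]
    - [0, 0, -0.03, 0, 0, 0, 0]
    - [0, 0, -0.02, 0, 0, 0, 0]
    - [0, 0, 0, 0, 0, 0, 0]
    - [0, 0, 0, 0, 0, 0, 0]

```text
time_s: 8.6
ee_pos: [0.6378, -0.0737, 0.1657]
tool_rot: [0.825, 0.565, 0.001, 0.002]
ft_force: [-0.7, -0.5, -1.5]
finger_gap: 0.44
grip_force: 45.3
```

```bash
python3 - <<'E'
from h import *
import cv2
a=robot.snapshot("side"); b=robot.snapshot("top")
a=cv2.resize(a[150:350,180:380],None,fx=2,fy=2);b=cv2.resize(b[140:340,180:380],None,fx=2,fy=2)
cv2.imwrite("pics/p4.png",np.hstack([a,b])[:,:,::-1])
s=robot.sense(); print(s["time_s"],s["joints"].round(2),s["ee_pos"],s["tool_rot"].round(3),s["ft_force"].round(1),s["grip_force"])
t=J["tile"]; T=np.array([t[0],t[1],.006])
R=Ro.from_quat(s["tool_rot"]); print(T)
print("yaw tool y",R.apply([0,1,0]))
off=s["ee_pos"]-np.array([.6393,-.0745,.0265]); l=L+off; print("loupe now~",l, "lift",off)
P=s["ee_pos"]+T+[0,0,.019+.06]-l
plan([(P,LR)],step=.04)
print(P)
E
```

```text
8.7 [ 0.13  0.57 -0.13  1.85  0.11  0.73 -0.43] [ 0.63677214 -0.07368232  0.1640575 ] [ 0.825  0.565 -0.001  0.001] [ 0.5 -0.9 -1.1] 45.27321517467499
[ 0.57064906 -0.36224566  0.006     ]
yaw tool y [ 0.93212534 -0.36213204  0.00165274]
loupe now~ [ 0.63517134 -0.06547216  0.1745575 ] lift [-0.00252786  0.00081768  0.1375575 ]
[-0.0375, 0.0059, 0.0113, 0.0, 0.0, -0.002]
[-0.0375, 0.0058, 0.0113, 0.0, 0.0, -0.001]
[-0.0375, 0.0058, 0.0113, 0.0, 0.0, -0.002]
[-0.0375, 0.0057, 0.0113, 0.0, 0.001, -0.001]
[-0.0375, 0.0057, 0.0113, 0.0, 0.0, -0.002]
[-0.0375, 0.0056, 0.0112, 0.001, 0.001, -0.001]
[-0.0375, 0.0056, 0.0112, 0.0, 0.0, -0.002]
[-0.0376, 0.0055, 0.0112, 0.001, 0.001, -0.001]
--
[ 0.57224986 -0.37045581  0.0745    ]
```

View pics/p4.png

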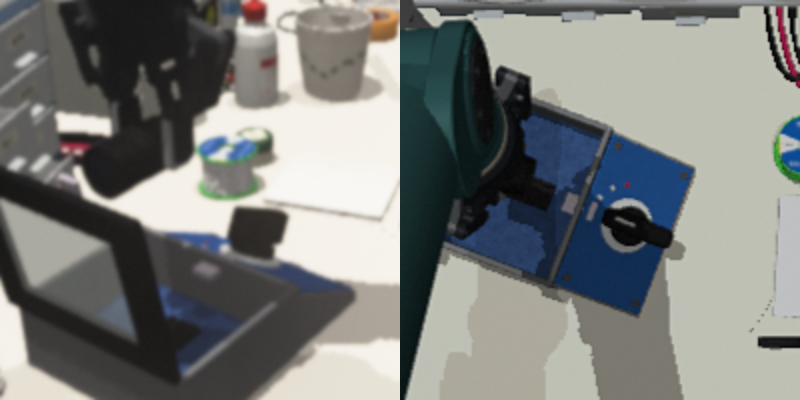

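The loupe is held about level above the case, at (130,165) in the side half and (540,190) in the top half. Next, carry it to above the tile.

Emit:
step_arm:
  deltas:
    - [-0.0375, 0.006, 0.005, 0, 0, -0.001, 0]
    - [-0.0375, 0.006, 0.005, 0, 0, -0.001, 0]
    - [-0.0375, 0.006, 0.01, 0, 0, -0.001, 0]
    - [-0.0375, 0.006, 0.01, 0, 0, -0.001, 0]
    - [-0.0375, 0.0055, 0.012, 0, 0, -0.002, 0]

```text
time_s: 9.2
ee_pos: [0.5968, -0.2605, 0.1217]
tool_rot: [0.824, 0.567, -0.0, 0.001]
ft_force: [0.4, -0.1, -0.4]
finger_gap: 0.434
grip_force: 45.2
```

Emit:
step_arm:
  deltas:
    - [-0.0375, 0.0055, 0.016, 0, 0, -0.001, 0]
    - [-0.0375, 0.0055, 0.016, 0, 0, -0.002, 0]
    - [-0.0375, 0.0055, 0.016, 0, 0, -0.001, 0]
    - [0, 0, 0, 0, 0, 0, 0]
    - [0, 0, 0, 0, 0, 0, 0]

```text
time_s: 9.7
ee_pos: [0.5713, -0.3716, 0.0735]
tool_rot: [0.823, 0.567, -0.001, 0.0]
ft_force: [0.2, -0.1, -0.5]
finger_gap: 0.442
grip_force: 45.2
```

```bash
python3 - <<'E'
from h import *
import cv2
a=robot.snapshot("side"); b=robot.snapshot("top")
a=cv2.resize(a[170:290,260:400],None,fx=3,fy=3,interpolation=cv2.INTER_CUBIC);b=cv2.resize(b[200:320,340:460],None,fx=3,fy=3)
cv2.imwrite("pics/p5.png",np.hstack([a,b])[:,:,::-1])
s=robot.sense(); print(s["time_s"],s["joints"].round(2),s["ee_pos"],s["tool_rot"].round(3),s["ft_force"].round(1),s["wrist_torque"].round(2))
P=np.array([.5722,-.3705,.0345]); plan([(P,LR)])
E
```

```text
9.8 [ 0.6   0.72 -0.14  1.8   0.15  0.62  0.01] [ 0.57391084 -0.36860547  0.07499863] [0.822 0.569 0.001 0.001] [ 0.5 -0.8 -1. ] [ 0.05 -0.05 -0.02]
[-0.0024, -0.001, 0.0405, 0.003, -0.0, -0.001]
--
```

View pics/p5.png

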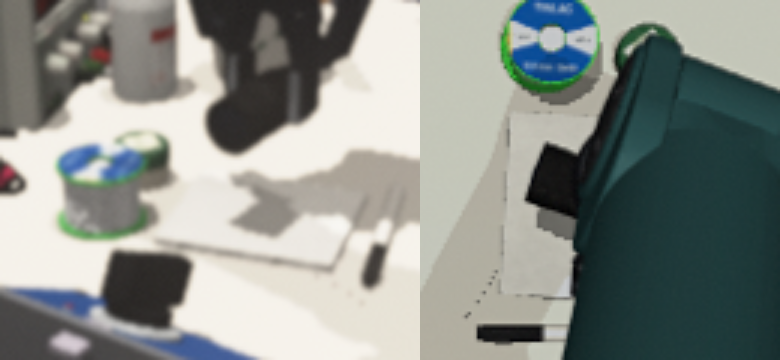

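The loupe's shadow lies on the tile around (265,205) in the side half, and its near end is at (232,125). In the top half its left end is at (543,175), within the tile. I'll compare that with the prediction, then lower.

```bash
python3 - <<'E'
from h import *
c0=robot.sense()["ee_pos"]+[-.0016,.0082,.0105]; ax=C.apply([1,0,0]); e=c0+ax*.037
print("end c side crop",(proj("side",e)-[260,170])*3,"bottom",(proj("side",e-[0,0,.019])-[260,170])*3)
print("end top-surface top crop",(proj("top",e+[0,0,.019])-[340,200])*3+[420,0],(proj("top",e)-[340,200])*3+[420,0])
E
```

```text
end c side crop [[228.9126476 126.2780231]] bottom [[228.74906518 153.87331726]]
end top-surface top crop [[540.69987417 173.14163656]] [[537.9897335  175.56296856]]
```

Emit:
step_arm:
  deltas:
    - [-0.001, 0, 0.02, 0, 0, 0, 0]
    - [-0.001, 0, 0.015, 0, 0, 0, 0]
    - [0, 0, 0.008, 0, 0, 0, 0]
    - [0, 0, 0, 0, 0, 0, 0]

```text
time_s: 10.2
ee_pos: [0.5723, -0.371, 0.0313]
tool_rot: [0.822, 0.569, -0.0, 0.001]
ft_force: [0.1, 1.1, -1.5]
finger_gap: 0.44
grip_force: 45.3
```

Prediction matches, so the loupe is level. Contact should come near TCP z = 0.0145.

Emit:
step_arm:
  deltas:
    - [0, 0, 0.006, 0, 0, 0, 0]
    - [0, 0, 0.004, 0, 0, 0, 0]
    - [0, 0, 0.003, 0, 0, 0, 0]
    - [0, 0, 0, 0, 0, 0, 0]

```text
time_s: 10.6
ee_pos: [0.5728, -0.3726, 0.0196]
tool_rot: [0.822, 0.569, 0.0, 0.002]
ft_force: [0.6, 0.1, -0.3]
finger_gap: 0.433
grip_force: 45.3
```

Emit:
step_arm:
  deltas:
    - [0, 0, 0.002, 0, 0, 0, 0]
    - [0, 0, 0.001, 0, 0, 0, 0]
    - [0, 0, 0, 0, 0, 0, 0]

```text
time_s: 10.9
ee_pos: [0.573, -0.3727, 0.0168]
tool_rot: [0.823, 0.569, 0.0, 0.002]
ft_force: [-0.6, 0.1, -1.0]
finger_gap: 0.44
grip_force: 45.3
```

Emit:
step_arm:
  deltas:
    - [0, 0, 0.001, 0, 0, 0, 0]
    - [0, 0, 0.001, 0, 0, 0, 0]
    - [0, 0, 0.001, 0, 0, 0, 0]
    - [0, 0, 0, 0, 0, 0, 0]

```text
time_s: 11.3
ee_pos: [0.5732, -0.3727, 0.0148]
tool_rot: [0.822, 0.569, 0.0, 0.002]
ft_force: [-2.4, 1.1, 4.4]
finger_gap: 0.436
grip_force: 45.9
```

Emit:
step_arm:
  deltas:
    - [0, 0, 0, 0, 0, 0, 0.04]
    - [0, 0, 0, 0, 0, 0, 0.044]
    - [0, 0, 0, 0, 0, 0, 0.05]
    - [0, 0, 0, 0, 0, 0, 0.06]
    - [0, 0, 0, 0, 0, 0, 0.06]
  force: 20

```text
time_s: 11.8
ee_pos: [0.5731, -0.3726, 0.0137]
tool_rot: [0.822, 0.569, 0.0, 0.002]
ft_force: [-0.1, -0.0, -0.7]
finger_gap: 0.702
grip_force: 0.0
```

Emit:
step_arm:
  deltas:
    - [0, 0, -0.01, 0, 0, 0, 0.06]
    - [0, 0, -0.03, 0, 0, 0, 0.06]
    - [0, 0, -0.04, 0, 0, 0, 0.06]
    - [0, 0, -0.04, 0, 0, 0, 0.06]
    - [0, 0, -0.03, 0, 0, 0, 0.06]

```text
time_s: 12.3
ee_pos: [0.5735, -0.3727, 0.1673]
tool_rot: [0.822, 0.569, 0.001, 0.004]
ft_force: [0.5, -0.1, 0.4]
finger_gap: 0.702
grip_force: 0.0
```

Emit:
step_arm:
  deltas:
    - [-0.03, 0, -0.02, 0, 0, 0, 0.06]
    - [-0.04, 0, 0, 0, 0, 0, 0.06]
    - [-0.04, 0, 0, 0, 0, 0, 0.06]
    - [-0.04, 0, 0, 0, 0, 0, 0.06]
    - [0, 0, 0, 0, 0, 0, 0.06]

```text
time_s: 12.8
ee_pos: [0.5136, -0.5216, 0.1849]
tool_rot: [0.826, 0.564, -0.003, 0.004]
ft_force: [-0.8, -1.3, -0.5]
finger_gap: 0.704
grip_force: 0.0
```

```bash
python3 - <<'E'
from h import *
import cv2
a=robot.snapshot("side"); b=robot.snapshot("top")
a=cv2.resize(a[170:350,180:380],None,fx=2,fy=2);b=cv2.resize(b[160:340,240:440],None,fx=2,fy=2)
cv2.imwrite("pics/p6.png",np.hstack([a,b])[:,:,::-1])
s=robot.sense(); print(s["time_s"],s["ee_pos"],s["ft_force"].round(1))
t=J["tile"]; print((proj("top",np.array([t[0],t[1],.025]))-[240,160])*2+[400,0],(proj("side",np.array([t[0],t[1],.025]))-[180,170])*2)
E
```

```text
12.9 [ 0.51818523 -0.51414809  0.18451239] [1.3 0.8 0.2]
[[711.86157545 217.16002925]] [[335.40883361 126.27261906]]
```

View pics/p6.png

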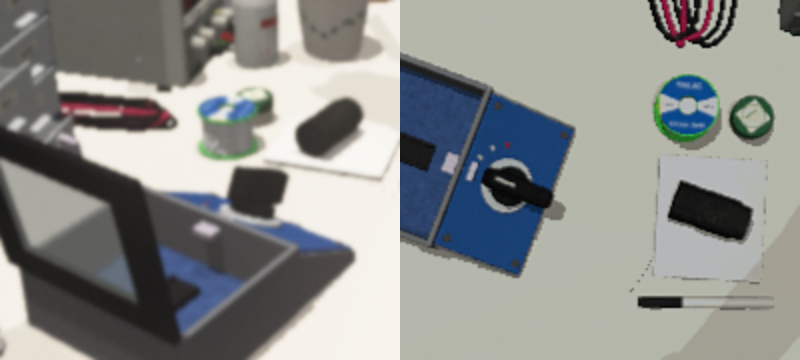

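The loupe lies on its side at (711,210) in the top half, against a predicted tile middle of (712,217), so about 6 mm off. The lid is open, the knob is at rest and the bystanders are where they were.

```bash
python3 -c "
from cell import robot
print(robot.hand_in())"
```

```text
the job is handed in; nothing more can be done
None
```

The job is handed in: the knob was turned to its stop and sprang back, the lid is open, and the loupe lies on its side about 6 mm from the tile's middle with nothing else disturbed; the hand-in gave no verdict.

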